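Draw out the bird's target stick and hold it

TASK

Get the telescoping bird-training stick ready for the parrot: turn the yellow lock knob clockwise until it clicks over, then press the red button until it clicks down, then take the orange grip and pull the stick straight out past its first stop to its second stop, where it will go no further. Springs draw it back, so finish still holding the grip with the stick fully out. Leave the cup, pot, toys and balls around it alone.

Things in the scene. Friction and masses are not known exactly. Their poses are not given: they have to be found in the camera images.
- dock: grey fixed cradle holding a telescoping bird-training stick by its black barrel (38 mm thick, level, axis 70 mm above the worktop, top 89 mm). Origin on the worktop under the barrel; +y is the direction the stick is drawn out, z up. Base plate 100 mm wide (x), y = -165 to +75 mm; barrel y = -155 to +45 mm. On top: lock knob at y = -100 mm, release button at y = -20 mm.
- lock_knob (a joint): angle of the yellow lock knob about its vertical axis: 0 = locked, grows clockwise seen from above, limit 1.1 rad = unlocked. A click spring resists with about 0.1 N m until half way (0.55 rad; let go before that, it springs back to 0) and then snaps it on to 1.1, where it stays. While locked it blocks the stick.
- knob_grip (a point): point on the knob's axis, at the middle of its upright bar grip: bar 40 mm long, 12 mm thick, 26 mm tall (from 101 to 127 mm above the worktop), this point 114 mm above the worktop. The point's x axis lies along the bar; it turns with the knob and is the cradle's x axis when locked.
- release_button (a joint): travel of the red release button, m: 0 = up, 0.006 = fully down. Pressing straight down takes about 2 N; past half way it clicks down and stays down. While up it blocks the stick.
- button_top (a point): centre of the red button's flat round top, 24 mm across, 106 mm above the worktop when up; its aluminium collar (34 mm across) ends 12 mm lower.
- pull_grip: orange block with black bands on the end of the stick, 26 mm wide (cradle's x), 44 mm long (cradle's y), 34 mm tall, origin at its centre, 70 mm above the worktop, at y = 120 mm of the cradle when home; axes as the cradle's. An orange ball of 26 mm diameter sits on its far end. Only the thin rod lies between it and the barrel.
- inner_rod (a joint): how far the thin steel inner rod (14 mm thick) is drawn out of the middle tube, m: 0 = home, 0.06 = its stop. It comes first when the grip is pulled (spring 4 to 5 N pulling it home): its end is the first stop.
- middle_tube (a joint): how far the aluminium middle tube (25 mm thick) is drawn out of the barrel, m: 0 = home, 0.06 = its stop. It follows after the first stop (spring 8 to 9.2 N pulling it home): its end is the second stop, with the grip 120 mm out from home in all. Both springs draw the stick back in if the grip is let go.
- steel_cup: stainless steel cup, 74 mm across, 85 mm tall, loose, to be left alone; origin at the centre of its underside
- foot_toy: purple plastic dumbbell-shaped bird foot toy standing on end, 56 mm across, 60 mm tall, loose, to be left alone; origin at the centre of its underside
- treat_pot: blue ceramic treat pot with a wooden lid, 80 mm across, 90 mm tall, loose, to be left alone; origin at the centre of its underside
- spiral: green hard silicone spiral standing on end, 64 mm across, 70 mm tall, loose, to be left alone; origin at the centre of its underside
- red_ball_center (a point): centre of the loose red wooden ball, 44 mm across, lying in a small grey tray; to be left alone
- blue_ball_center (a point): centre of the loose blue wooden ball, 44 mm across, lying in a small grey tray; to be left alone

How it is judged:
By the outcome, as a careful person would: the job done as asked, in the order asked, and still so for the second after the job is handed in, while the arm keeps its last pose, push and grip.
It also fails if it takes over 54 s, if anything falls off the work surface, if the arm or the gripper's body presses on something with over 40 N, if the wrist force passes 120 N, or if a joint passes its speed limit or range.

ROBOT

A 6-joint arm with a two-finger parallel gripper is mounted at the origin on the work surface. World frame = base frame: x ahead of the robot, y to its left, z up, the work surface at z = 0. Lengths are in m, angles in rad, forces in N, time in s.
With the tool pointing down it reaches from about 0.35 to 0.85 m from the base axis. Payload 8.1 kg.
Tool frame: the origin (TCP) lies on the front face of the gripper's body, between the roots of the fingers; the fingertips stand 73 mm ahead of it and the grasp point (between the pads) lies 54 mm ahead of it; z points along the fingers, y is the line along which they close (so a half turn about z gives the same grasp; the last joint's range is limited). The gripper opens to 85 mm and grips with 20 to 120 N. Pads are 22 mm wide; open, the fingers measure 114 mm over their backs; the gripper's body (76 mm by 85 mm) begins 54 mm behind the grasp point. The pads swing forward as they close: fully open they stand 13 mm farther back than shut.
Start: joints at [1.131, 0.13, 1.488, -0, 1.523, -0.085], TCP at [0.208, 0.563, 0.304] pointing down, gripper open.
Joint ranges: [-2.96, 2.96], [-0.89, 2.26], [0.02, 2.5], [-1.34, 4.48], [0, 2.73], [-2.66, 2.66]. Speed limits (rad/s): [2.39, 2.39, 2.79, 3.14, 3.14, 3.14].

INTERFACE

Orientations are given as a rotation vector (axis times angle).
In Python, from rig import arm gives the robot as it stands.
- The arm moves only by the tool arm_command, never from a script. Its argument "targets" is text: rows parted by semicolons, each of 7 numbers parted by spaces: the opening, from -1 (shut) to 1 (fully open), then the shift along the world's x, y, z in mm, then the turn, a rotation vector about the world's x, y, z in degrees. In form: grip x y z rx ry rz; .... A call has 1 to 5 rows; each row is the pose to reach, as a shift and turn from the pose commanded when the call began; what a row does not reach only later rows make up. A row lasts 1/8 s, in which the tool goes at most 62.5 mm and 10.7 degrees, less where a joint would pass 70% of its speed; a pose out of reach is approached as far as the arm can. A call with a gripper value outside its range is refused whole. The fingers move at their own pace and stop on an object; the grip force is fixed at half the most. Time passes only in rows, so rows that repeat a pose let the fingers close. It gives the time, the measured TCP pose, the force, the opening and the grip force at its end, in the units of the state.
- arm.read_state(): the state, without advancing time (a new reading comes with each control period).
- arm.snapshot(name): name is "side" or "top"; returns a dict with "frame" (384x512x3 uint8, red, green, blue), "camera_matrix" (3x3 intrinsics, pixels), "origin" and "orientation" of the camera in the world. Camera axes: x right, y down, z forward; pixel columns grow to the right and rows downward; lengths in m; the calibration is good to about 2 mm. A picture is of the moment at which its call begins. There is no depth.
- arm.hand_in(): hands the job in; it is judged then, once.
The state is a dict: "time": time; "qpos": joint angles; "joint_velocities": joint speeds; "joint_efforts": joint torques, N m; "ee_pos": TCP position; "orientation": TCP orientation; "contact_force": force on the tool from outside, world axes, zero at the start; "ft_torque": the same for the moment, N m; "grip_width": opening from 0.0 (shut) to 1.0 (fully open); "grasp_force": force on a finger pad.
Only numpy, scipy, OpenCV 4.12 (cv2) and the standard library are available. Lean on these libraries where they do the work, as an engineer would, in place of code of your own. Each camera call takes 0.05 s, during which the arm holds its last target. There are 200 camera calls.

## Working session

There is one attempt and no reset: what is moved stays moved. The work goes in short steps, Python scripts to look and compute and a tool call to move; the robot and the scene stay as the last step left them, time stands still between calls to the robot, and variables do not carry over. Pictures are saved under pics/ and viewed, at most 10 in all, crops included, and the job is handed in when it is done.

Besides the shell and the picture viewer there is one more tool, called as a command line: name --argument value ..., lists and objects as JSON in quotes. arm_command: Moves the arm, as the interface text tells. Its arguments: {"type":"object","properties":{"targets":{"type":"string"}},"required":["targets"]}

```bash
mkdir -p pics; cat > h.py <<'E'
import numpy as np, cv2
from rig import arm
def snap(n,f):
    s=arm.snapshot(n); cv2.imwrite('pics/'+f,s["frame"][:,:,::-1]); return s
E
python3 - <<'E'
from h import *
for n in("top","side"):
    s=snap(n,n+'1.png'); print(n,np.round(s["camera_matrix"],1).tolist(),s["origin"],s["orientation"])
s=arm.read_state(); print(s)
E
```

```text
top [[424.9, 0.0, 252.2], [0.0, 424.9, 194.4], [0.0, 0.0, 1.0]] [0.30339186 0.00803436 1.30998819] [-2.18435624  2.12558598 -0.14395939]
side [[373.0, 0.0, 255.4], [0.0, 373.0, 193.6], [0.0, 0.0, 1.0]] [ 0.23119429 -1.02916751  1.05060763] [-2.27524699  0.27281988 -0.09976633]
{'time': 0.1, 'qpos': array([ 1.13061129e+00,  1.31111743e-01,  1.48916010e+00, -3.04633131e-06,
        1.52300871e+00, -8.53702355e-02]), 'joint_velocities': array([-0.00107313, -0.00284779, -0.00286874, -0.00021186,  0.00109991,
        0.00055704]), 'joint_efforts': array([ 1.04054408e-03, -5.70955610e+01, -5.01937079e+01, -2.37656614e-04,
        8.26445001e-03,  1.12630507e-04]), 'ee_pos': array([0.20825399, 0.56230221, 0.30293929]), 'orientation': array([-5.54345540e-01, -3.09185424e+00,  2.56121328e-03]), 'contact_force': array([-0.59489543, -0.15544593,  0.83169373]), 'ft_torque': array([-0.0275512 , -0.01295005, -0.00429841]), 'grasp_force': 0.0, 'grip_width': 0.9985574004145951}
```

View pics/top1.png

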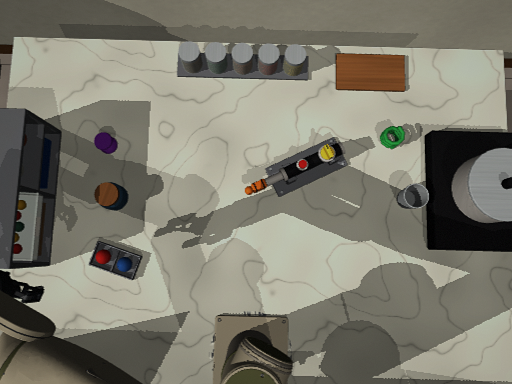

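View pics/side1.png

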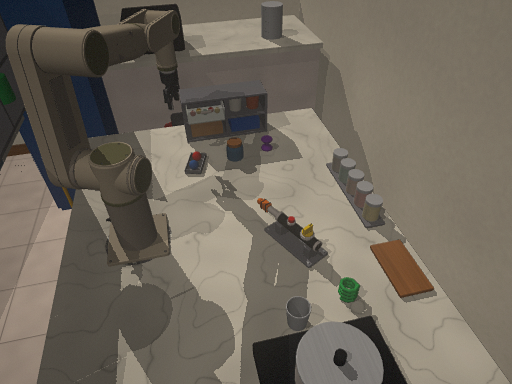

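The top view shows the knob at about (327,153), the button at (303,164) and the grip at about (258,187). The stick is drawn out toward image left and down, and that path is clear. Next I'll segment these and convert to world positions.

```bash
cat >> h.py <<'E'
from scipy.spatial.transform import Rotation as R
def ray(s,uv,z):
    K=s["camera_matrix"]; o=np.array(s["orientation"]); M=o if o.shape==(3,3) else R.from_rotvec(o).as_matrix()
    d=M@np.linalg.solve(K,[uv[0],uv[1],1]); O=s["origin"]; return O+d*(z-O[2])/d[2]
def blob(s,lo,hi,roi):
    h=cv2.cvtColor(s["frame"],cv2.COLOR_RGB2HSV); m=cv2.inRange(h,lo,hi); k=np.zeros_like(m); x0,y0,x1,y1=roi; k[y0:y1,x0:x1]=m[y0:y1,x0:x1]
    y,x=np.nonzero(k); return np.array([x.mean(),y.mean()]),len(x),(x.min(),y.min(),x.max(),y.max())
E
python3 - <<'E'
from h import *
s=arm.snapshot("top")
for n,lo,hi,roi,z in(("knob",(22,120,60),(34,255,255),(315,140,345,168),.120),("button",(0,170,60),(6,255,255),(290,155,315,175),.106),("grip",(5,150,60),(20,255,255),(235,170,278,205),.083)):
    c,k,b=blob(s,lo,hi,roi); print(n,c,k,b,ray(s,c,z))
f=s["frame"][130:210,235:355][:,:,::-1]; cv2.imwrite('pics/crop.png',cv2.resize(f,None,fx=6,fy=6,interpolation=cv2.INTER_CUBIC))
E
```

```text
knob [326.94117647 151.79738562] 153 (np.int64(321), np.int64(144), np.int64(334), np.int64(159)) [ 0.58875774 -0.20386831  0.12      ]
button [302.21568627 163.68627451] 51 (np.int64(299), np.int64(160), np.int64(306), np.int64(167)) [ 0.55502665 -0.13509893  0.106     ]
grip [255.28125 186.5875 ] 160 (np.int64(245), np.int64(179), np.int64(266), np.int64(194)) [ 0.48792455 -0.00158199  0.083     ]
```

View pics/crop.png

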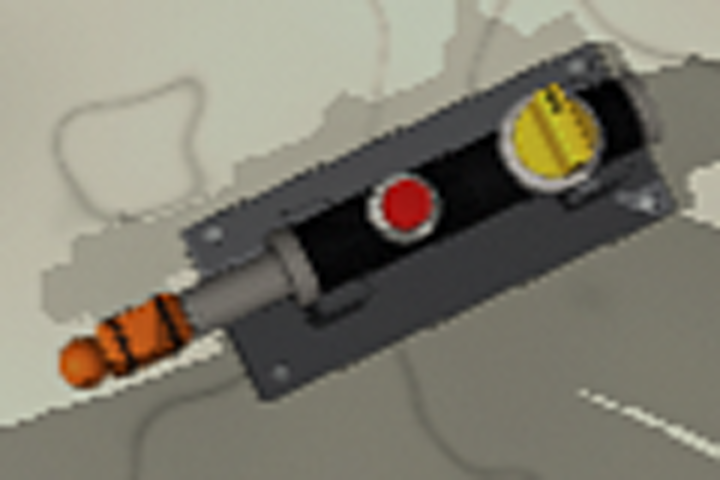

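The crop shows the button centre at image (302.7,163.8), the knob disc at (326.7,153), the grip block at (259.2,186) and the end ball at (248.8,190.5). The bar lies across the barrel.

```bash
python3 - <<'E'
from h import *
s=arm.snapshot("top")
P={n:ray(s,u,z) for n,u,z in(("button",(302.4,163.6),.106),("knobdisc",(326.7,153),.099),("grip",(259.2,186),.087),("ball",(248.8,190.5),.07))}
for k,v in P.items(): print(k,v)
d=(P["ball"]-P["button"])[:2]; print(np.linalg.norm(d)); 
e=(P["ball"]-P["knobdisc"])[:2]; 
for q in(d,e): print(np.degrees(np.arctan2(q[1],q[0])))
u=e/np.linalg.norm(e); b=P["button"][:2]
for n,t in(("knob",-80),("button",0),("grip",140)): print(n,b+u*t/1000)
t=s=arm.read_state(); print(R.from_rotvec(s["orientation"]).as_matrix())
E
```

```text
button [ 0.55529512 -0.13562813  0.106     ]
knobdisc [ 0.59019136 -0.20691928  0.099     ]
grip [ 0.48936663 -0.01290748  0.087     ]
ball [0.47769984 0.01710371 0.07      ]
0.17131270029477744
116.93280790217231
116.66318157632679
knob [ 0.59119471 -0.20712092]
button [ 0.55529512 -0.13562813]
grip [ 0.49247085 -0.01051573]
[[-9.37707813e-01  3.47424576e-01 -4.71045347e-04]
 [ 3.47424889e-01  9.37707192e-01 -1.08116610e-03]
 [ 6.60789334e-05 -1.17747078e-03 -9.99999305e-01]]
```

arm_command --targets "0 60 -62 0 0 0 9; 0 90 -120 0 0 0 19; 0 120 -175 0 0 0 28; 0 150 -230 0 0 0 38; 0 180 -285 0 0 0 47"

```text
time: 0.82
ee_pos: [0.3724, 0.3068, 0.3039]
orientation: [-0.714, 3.059, -0.0]
contact_force: [1.4, -0.1, -0.4]
grip_width: 0.499
grasp_force: 0.0
```

arm_command --targets "0 24 -57 0 0 0 0; 0 48 -114 0 0 0 0; 0 72 -171 0 0 0 0; 0 96 -228 0 0 0 0; 0 120 -285 -20 0 0 0"

```text
time: 1.45
ee_pos: [0.4923, 0.0237, 0.2863]
orientation: [-0.705, 3.057, -0.002]
contact_force: [-0.2, 1.0, 0.5]
grip_width: 0.502
grasp_force: 0.0
```

arm_command --targets "0 21 -50 -10 0 0 0; 0 42 -100 -20 0 0 0; 0 63 -150 -30 0 0 0; 0 83 -200 -34 0 0 0; 0 83 -200 -34 0 0 0"

```text
time: 2.08
ee_pos: [0.5739, -0.1776, 0.2491]
orientation: [0.7, -3.061, -0.001]
contact_force: [-0.2, 0.1, 0.3]
grip_width: 0.5
grasp_force: 0.0
```

```bash
python3 - <<'E'
from h import *
s=snap("top","t2.png"); q=snap("side","s2.png"); st=arm.read_state()
M=R.from_rotvec(st["orientation"]).as_matrix(); print(st["ee_pos"],np.degrees(np.arctan2(M[1,1],M[0,1])),M[:,2],st["qpos"])
f=q["frame"][160:290,240:350][:,:,::-1]; cv2.imwrite('pics/s2c.png',cv2.resize(f,None,fx=4.5,fy=4.5,interpolation=cv2.INTER_CUBIC))
# side-view check of points
for n,lo,hi,roi,z in(("button",(0,170,60),(6,255,255),(280,210,300,230),.104),("grip",(5,150,60),(20,255,255),(250,190,280,215),.07)):
    c,k,b=blob(q,lo,hi,roi); print(n,c,k,b,ray(q,c,z))
E
```

```text
[ 0.57367062 -0.17443263  0.2500285 ] 115.91579475040196 [-1.19863424e-03  9.07272967e-04 -9.99998870e-01] [-3.80868990e-01  1.60420413e-01  1.55410823e+00  4.00744012e-04
  1.42851402e+00 -2.40403883e+00]
button [290.9375 218.3125] 16 (np.int64(289), np.int64(217), np.int64(293), np.int64(220)) [ 0.55490028 -0.13399452  0.104     ]
grip [263.2739726  202.89041096] 73 (np.int64(257), np.int64(198), np.int64(270), np.int64(211)) [0.48785985 0.0052509  0.07      ]
```

View pics/s2c.png

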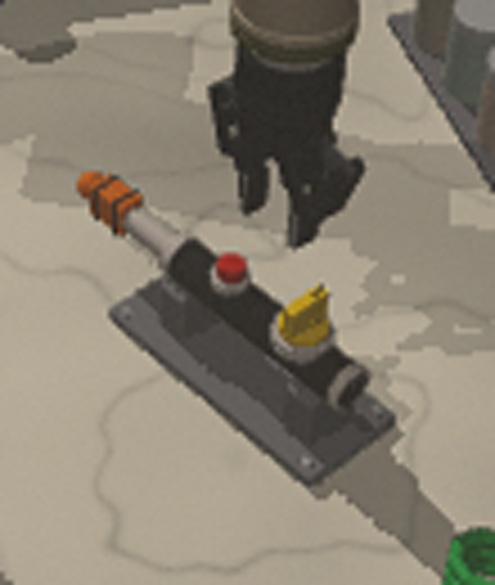

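The side view agrees with the top estimate of the button to within 2 mm. The gripper hangs above the stick with its fingers in line along the axis. Next I'll move over the knob, go down and close.

arm_command --targets "0 17 -32 0 0 0 0.8; 0 17 -32 0 0 0 0.8; 0 17 -32 -30 0 0 0.8; 0 17 -32 -55 0 0 0.8; 0 17 -32 -72 0 0 0.8"

```text
time: 2.8
ee_pos: [0.5904, -0.2044, 0.1777]
orientation: [0.73, -3.055, -0.002]
contact_force: [0.7, 0.8, -0.4]
grip_width: 0.496
grasp_force: 0.0
```

arm_command --targets "0 0 0 0 0 0 0; -1 0 0 0 0 0 0; -1 0 0 0 0 0 0; -1 0 0 0 0 0 0; -1 0 0 0 0 0 0"

```text
time: 3.42
ee_pos: [0.5918, -0.2066, 0.1806]
orientation: [-0.727, 3.054, -0.003]
contact_force: [-1.1, 0.3, 6.9]
grip_width: 0.125
grasp_force: 62.1
```

arm_command --targets "-1 0 0 1 0 0 -10; -1 0 0 2 0 0 -20; -1 0 0 2 0 0 -30; -1 0 0 2 0 0 -40; -1 0 0 2 0 0 -50"

```text
time: 4.05
ee_pos: [0.5918, -0.2075, 0.1807]
orientation: [0.641, 3.072, -0.003]
contact_force: [7.3, -7.1, -8.5]
grip_width: 0.124
grasp_force: 60.2
```

arm_command --targets "-1 0 0 0 0 0 -8; -1 0 0 0 0 0 -14; -1 0 0 0 0 0 -14; -1 0 0 0 0 0 -14"

```text
time: 4.55
ee_pos: [0.5917, -0.2077, 0.1807]
orientation: [1.002, 2.974, -0.003]
contact_force: [5.6, -8.2, -7.7]
grip_width: 0.121
grasp_force: 60.3
```

arm_command --targets "0 0 0 0 0 0 0; 0 0 0 0 0 0 0; 0 0 0 0 0 0 0; 0 0 0 30 0 0 0; 0 0 0 60 0 0 0"

```text
time: 5.18
ee_pos: [0.5906, -0.2059, 0.2411]
orientation: [-1.002, -2.976, -0.0]
contact_force: [0.5, -0.1, 0.2]
grip_width: 0.498
grasp_force: 0.0
```

arm_command --targets "-1 -20 40 0 0 0 0; -1 -36 70 0 0 0 0; -1 -36 70 0 0 0 0; -1 -36 70 0 0 0 0"

```text
time: 5.68
ee_pos: [0.5553, -0.1364, 0.2411]
orientation: [1.001, 2.977, -0.0]
contact_force: [-0.1, 0.4, -0.8]
grip_width: 0.003
grasp_force: 0.0
```

```bash
python3 - <<'E'
from h import *
q=arm.snapshot("side"); t=arm.snapshot("top"); st=arm.read_state(); print(st["ee_pos"],st["grip_width"],st["contact_force"])
a=q["frame"][160:260,250:350]; b=t["frame"][120:220,255:355]
cv2.imwrite('pics/c3.png',cv2.resize(np.hstack([a,b])[:,:,::-1],None,fx=4,fy=4,interpolation=cv2.INTER_CUBIC))
E
```

```text
[ 0.55528715 -0.13692258  0.24081144] 0.0005098511782153042 [-0.2621187   0.14608086 -0.45936245]
```

View pics/c3.png

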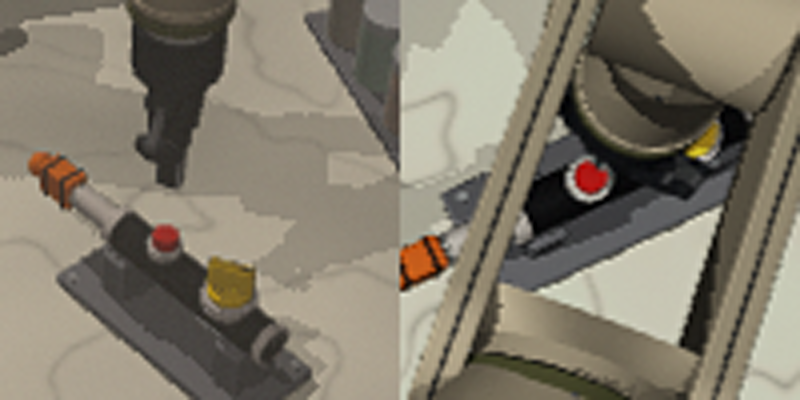

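The side crop shows the yellow bar swung round and staying there after release, so the knob is unlocked. The shut fingers are over the red button. Now I'll press it.

arm_command --targets "-1 0 0 -40 0 0 0; -1 0 0 -60 0 0 0; -1 0 0 -64 0 0 0; -1 0 0 -66 0 0 0; -1 0 0 -68 0 0 0"

```text
time: 6.4
ee_pos: [0.5557, -0.1365, 0.1739]
orientation: [1.002, 2.976, 0.0]
contact_force: [-0.0, -0.3, 0.0]
grip_width: 0.001
grasp_force: 0.0
```

arm_command --targets "-1 0 0 -1 0 0 0; -1 0 0 -2 0 0 0; -1 0 0 -2 0 0 0"

```text
time: 6.78
ee_pos: [0.5555, -0.1363, 0.1726]
orientation: [1.002, 2.976, -0.0]
contact_force: [-4.4, 1.4, 9.0]
grip_width: -0.001
grasp_force: 4.6
```

arm_command --targets "-1 0 0 -1 0 0 0; -1 0 0 -1 0 0 0"

```text
time: 7.02
ee_pos: [0.5555, -0.1363, 0.1725]
orientation: [1.002, 2.976, -0.0]
contact_force: [-8.0, 3.0, 16.3]
grip_width: -0.001
grasp_force: 8.1
```

arm_command --targets "-1 0 0 30 0 0 0; -1 0 0 60 0 0 0; 1 -14 28 60 0 0 -10; 1 -38 76 60 0 0 -20; 1 -62 125 60 0 0 -27"

```text
time: 7.65
ee_pos: [0.4924, -0.0102, 0.2303]
orientation: [1.677, 2.655, 0.001]
contact_force: [-0.3, 0.0, 0.4]
grip_width: 0.634
grasp_force: 0.0
```

arm_command --targets "1 0 0 0 0 0 0; 1 0 0 0 0 0 0"

```text
time: 7.9
ee_pos: [0.4933, -0.0113, 0.2304]
orientation: [1.666, 2.661, 0.0]
contact_force: [-0.2, -0.0, 0.9]
grip_width: 0.998
grasp_force: 0.0
```

```bash
python3 - <<'E'
from h import *
q=arm.snapshot("side"); t=arm.snapshot("top"); st=arm.read_state()
M=R.from_rotvec(st["orientation"]).as_matrix(); print(st["ee_pos"],np.degrees(np.arctan2(M[1,1],M[0,1])),st["grip_width"],st["contact_force"])
a=q["frame"][160:260,250:350]; b=t["frame"][120:220,230:330]
cv2.imwrite('pics/c4.png',cv2.resize(np.hstack([a,b])[:,:,::-1],None,fx=4,fy=4,interpolation=cv2.INTER_CUBIC))
E
```

```text
[ 0.49351993 -0.01200662  0.23010493] 25.786404767456798 0.9998418933694534 [ 0.39042776  0.44317487 -0.68094657]
```

View pics/c4.png

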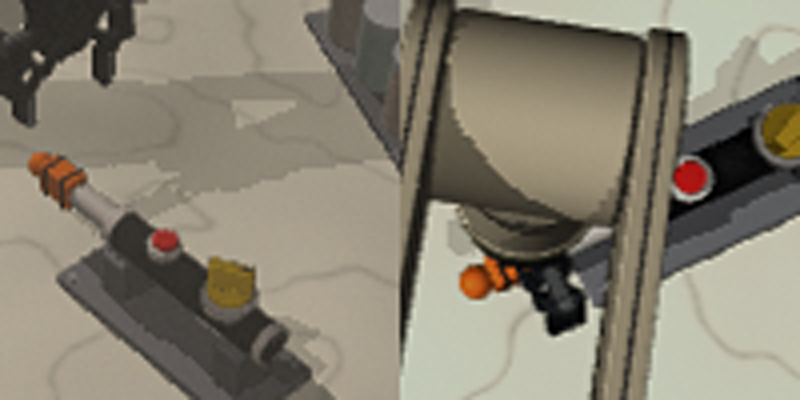

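The button now sits lower and stays down, and the open gripper is over the orange grip. Next I'll go down and grip it.

arm_command --targets "1 -1 1 -35 0 0 1; 1 -1 1 -70 0 0 1; 1 -1 1 -98 0 0 1; 1 -1 1 -105 0 0 1; 1 -1 1 -105 0 0 1"

```text
time: 8.62
ee_pos: [0.4922, -0.0108, 0.1249]
orientation: [-1.647, -2.675, 0.0]
contact_force: [-0.8, -0.1, 0.7]
grip_width: 0.997
grasp_force: 0.0
```

arm_command --targets "-1 0 0 0 0 0 0; -1 0 0 0 0 0 0; -1 0 0 0 0 0 0; -1 0 0 0 0 0 0; -1 0 0 0 0 0 0"

```text
time: 9.25
ee_pos: [0.4921, -0.0103, 0.1254]
orientation: [1.646, 2.675, -0.0]
contact_force: [-1.8, -0.9, 6.0]
grip_width: 0.293
grasp_force: 63.0
```

arm_command --targets "-1 -9 18 0 0 0 0; -1 -18 36 0 0 0 0; -1 -27 54 0 0 0 0; -1 -36 71 0 0 0 0; -1 -45 89 0 0 0 0"

```text
time: 9.88
ee_pos: [0.4477, 0.0781, 0.1253]
orientation: [1.645, 2.672, -0.001]
contact_force: [4.8, -8.5, -0.8]
grip_width: 0.298
grasp_force: 62.1
```

arm_command --targets "-1 -5 9 0 0 0 0; -1 -8 16 0 0 0 0; -1 -10 20 0 0 0 0; -1 -10 20 0 0 0 0"

```text
time: 10.38
ee_pos: [0.4381, 0.0973, 0.1253]
orientation: [1.644, 2.672, -0.002]
contact_force: [5.2, -11.6, -0.7]
grip_width: 0.292
grasp_force: 62.0
```

arm_command --targets "-1 -1 2 0 0 0 0; -1 -2 4 0 0 0 0; -1 -2 4 0 0 0 0; -1 -2 4 0 0 0 0"

```text
time: 10.88
ee_pos: [0.4379, 0.0979, 0.1256]
orientation: [1.642, 2.666, -0.007]
contact_force: [15.8, -33.2, -6.6]
grip_width: 0.291
grasp_force: 61.1
```

```bash
python3 - <<'E'
from h import *
q=arm.snapshot("side"); t=arm.snapshot("top"); st=arm.read_state()
print(st["ee_pos"],st["grip_width"],st["contact_force"],st["grasp_force"])
a=q["frame"][140:260,220:340]; b=t["frame"][110:230,215:335]
cv2.imwrite('pics/c5.png',cv2.resize(np.hstack([a,b])[:,:,::-1],None,fx=3.3,fy=3.3,interpolation=cv2.INTER_CUBIC))
E
```

```text
[0.43784442 0.09794657 0.12559243] 0.2986183536524974 [ 15.75736074 -33.63138723  -6.51571658] 61.083208322525024
```

View pics/c5.png

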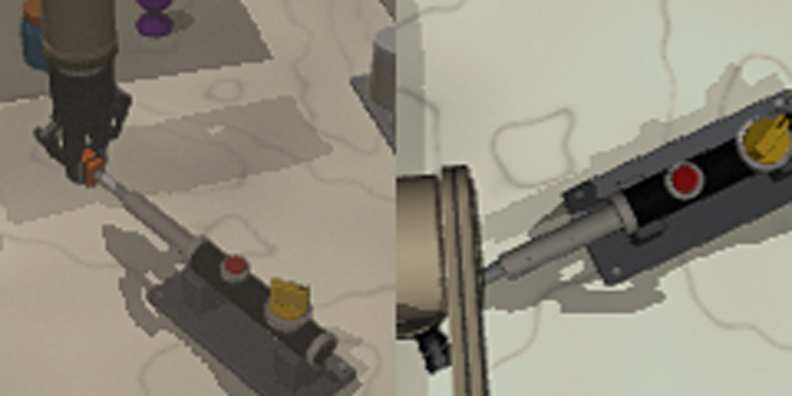

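Both views show the rod and the middle tube drawn out, and force rises steeply with no more motion, so this is the second stop. I'll ease the push a little and hand in.

arm_command --targets "-1 1 -2 0 0 0 0; -1 1 -2 0 0 0 0"

```text
time: 11.22
ee_pos: [0.438, 0.0976, 0.1255]
orientation: [1.644, 2.669, -0.004]
contact_force: [9.8, -21.9, -3.1]
grip_width: 0.298
grasp_force: 61.7
```

```bash
python3 -c "
from rig import arm
s=arm.read_state();print(s['ee_pos'],s['contact_force'],s['grasp_force'])
print(arm.hand_in())"
```

```text
[0.43801575 0.09759158 0.125487  ] [  9.76511625 -21.88840757  -3.07744692] 61.72015070915222
the job is handed in; nothing more can be done
None
```

I turned the lock knob clockwise until it stayed over, pressed the release button down, and pulled the stick out 120 mm to its second stop. I handed the job in at about 11 s with the grip still held; no verdict came back.

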